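Unlock the lid stay and close the parts chest

TASK

The plywood parts chest stands open, its lid propped by a folding stay. Lift the stay's knee by its black tab past centre, well clear of its locked position, then lower the lid and press it gently home until its two sprung rim bumpers are pushed fully in and it stays shut. Do not force the stay or the lid, do not let the lid slam, and leave everything else on the bench and in the chest where it is.

Things in the scene. Friction and masses are not known exactly. Their poses are not given: they have to be found in the camera images.
- chest: Open plywood chest, fixed to the bench: 220 (its x) x 240 (its y) x 100 mm high, walls 8 mm. Origin: centre of its underside, on the bench. Its lid is hinged along its -y rim and the lid's free edge comes down on its +y rim. The stay is on the outside of its +x wall.
- lid: The lid, a plain plywood board 220 mm wide, 235 mm from hinge line to free edge, 12 mm thick. Origin: middle of the hinge line, at chest frame (0, -115, 100) mm. Axes: x along the hinge (the chest's x), y from the hinge to the free edge in the inner face, z out through the board (outer face at z = 12 mm). As found it leans 15 degrees from upright towards the chest's +y; shut, it lies on two bumpers just above the +y rim. Over 20 N would mark it.
- lid_angle (a joint): Lid angle, rad: 0 as found (locked, 75 degrees up from shut), growing as it closes, 1.309 if it lay flat on the rim; the bumpers stop it at 1.23 to 1.305. Hinge friction about 1 N m: once unlocked the lid (0.4 to 0.8 kg) stays where it is left; 1 to 6 N square to its outer face near the free edge lowers it. The last 5 mm press in the bumpers: 5 to 9 N near the edge; friction then keeps it. While the stay is locked it cannot go down.
- lid_edge (a point): Middle of the lid's free edge on its outer face (upper when shut): lid frame (0, 235, 12) mm. Axes as the lid's. As found about 330 mm above the bench.
- bumpers (a joint): How far the two sprung bumpers are pushed in, m: 0 free, 0.005 fully in (hard stop). They are steel caps 10 mm across on screw posts, 7 mm inside the +y rim's outer face at chest x = -90 and +90 mm; free, they stand 6 to 22 mm above the rim. The post height differs each time and is only found by feel: resistance rises from 2 to 4.5 N as they go in, then stops hard.
- tab (a point): Pinch point of the black lifting tab, an upright paddle 10 mm thick (chest x), 24 mm wide (chest y), 40 mm high, on a 10 mm steel pin that runs out from the stay's knee along the chest's x. The point is 28 mm above the pin's axis and 12 mm below the tab's top, 38 mm outside the straps (room for a finger). As found at about chest frame (160, -5, 135) mm. Turns with the lower strap.
- stay_lower: Lower strap of the stay with pin and tab (it carries the upper strap). Origin: its fixed pivot, chest frame (112, 45, 80) mm; it turns about the chest's x. The knee pin circles it at 56 mm, the tab point at 73 mm. Unlocking swings the knee from -y of the pivot up and over to +y. Rigid: pulling off the circle loads it hard. Squeeze plus lifting force above 40 N would bend it.
- stay_knee (a joint): Stay's knee angle, rad: 0 as found (on its stop, locked), growing as the knee is lifted, 0.25 at dead centre (straps in line), beyond it unlocked; about 2.8 with the lid shut. The tab takes about 2 to 6 N to lift; below about 0.5 the knee may drop back and lock, above it stays. The lower strap (56 mm) turns about two thirds of the knee angle; the upper (118 mm) is pinned to the lid 90 mm from its hinge.
- plate_yellow: Yellow plate 110 x 50 x 14 mm lying on the chest's floor; leave alone. Origin: centre of the underside.
- plate_green: Green plate 90 x 45 x 14 mm lying on the chest's floor; leave alone. Origin: centre of the underside.
- tape: Tape measure 70 x 40 x 60 mm standing beside the chest's +y wall; leave alone. Origin: centre of the underside.
- jar: Clear jar, 60 mm across, 85 mm high, behind the chest's -y wall; leave alone. Origin: centre of the underside.
- screwdriver: Screwdriver lying on the bench; leave alone.
- crate: Black open crate 220 x 300 x 150 mm; leave alone. Origin: centre of the underside.
- profile: Aluminium bar 200 x 40 x 40 mm; leave alone. Origin: centre of the underside.
- wrench: Wrench lying on the bench; leave alone.

How it is judged:
On the way:
1. the stay's knee is lifted past centre (knee angle above 0.5) with the lid still up (less than 0.35 rad lowered) (value of joint stay_knee above 0.5 rad and value of joint lid_angle below 0.35 rad), for 0.2 s.
At the end, for the whole second after the job is handed in: The lid is shut and at rest, holding the sprung bumpers in (at least 3.8 of their 5 mm), with the stay folded (value of joint bumpers above 0.0038 m and value of joint lid_angle above 1.2 rad and velocity of joint lid_angle between -0.03 and 0.03 rad/s and value of joint stay_knee above 1.5 rad); the robot touches nothing.
It fails at once if the lid slams or is thrown: it moves faster than 1.5 rad/s (velocity of joint lid_angle above 1.5 rad/s).
It fails at once if the lid is forced: the robot loads it with more than 22 N (contact force between any of the fingers, the arm and lid above 22 N).
It fails at once if the stay is forced: more than 40 N between the robot and it (contact force between any of the fingers, the arm and stay_lower above 40 N).
It fails at once if a thing on the bench or in the chest is moved by more than 20 mm (distance of any of plate_yellow, plate_green, tape, jar, screwdriver, crate, profile, wrench from where it was at the start of the episode above 0.02 m).
It also fails if it takes over 72 s, if anything falls off the work surface, if the arm or the gripper's body presses on something with over 40 N, if the wrist force passes 120 N, or if a joint passes its speed limit or range.

ROBOT

A 6-joint arm with a two-finger parallel gripper is mounted at the origin on the work surface. World frame = base frame: x ahead of the robot, y to its left, z up, the work surface at z = 0. Lengths are in m, angles in rad, forces in N, time in s.
With the tool pointing down it reaches from about 0.3 to 0.85 m from the base axis. Payload 4.2 kg.
Tool frame: the origin (TCP) lies on the front face of the gripper's body, between the roots of the fingers; the fingertips stand 78 mm ahead of it and the grasp point (between the pads) lies 60 mm ahead of it; y points along the fingers, z is the direction in which the jaws open and shut, and the axes are right-handed (so a half turn about y gives the same grasp; the last joint's range is limited). The gripper opens to 91 mm and grips with 3 to 60 N. Pads are 32 mm wide; open, the fingers measure 118 mm over their backs; the gripper's body (76 mm by 178 mm) begins 60 mm behind the grasp point.
Start: joints at [1.244, 0.32, 1.565, -0, 1.257, -0.02], TCP at [0.174, 0.548, 0.292] pointing down, gripper open.
Joint ranges: [-3.11, 3.11], [-0.84, 2.01], [0.21, 2.61], [-1.34, 4.49], [0.05, 2.63], [-2.56, 2.56]. Speed limits (rad/s): [2.57, 2.57, 3.14, 3.14, 3.14, 3.14].

INTERFACE

Orientations are given as a unit quaternion [x, y, z, w].
In Python, from station import manip gives the robot as it stands.
- The arm moves only by the tool move_arm, never from a script. Its argument "moves" is a list of rows, each a list of 6 numbers: the shift along the tool's x, y, z in m, then the turn, a rotation vector about the tool's x, y, z in rad. In form: [[tx, ty, tz, rx, ry, rz], ...]. A call has 1 to 20 rows; each row shifts and turns the commanded pose from where the row before left it, along the tool's axes as they then stand; what a row does not reach is not made up. A row lasts 1/8 s, in which the tool goes at most 62.5 mm and 10.7 degrees, less where a joint would pass 70% of its speed; a pose out of reach is approached as far as the arm can. A call is refused whole if a number of a shift passes 0.0625 or a number of a turn 0.188, either way. A call with a gripper value outside its range is refused whole. "gripper" is the opening, from -1 (shut) to 1 (fully open), set as the call begins (left out, the last holds). The fingers move at their own pace and stop on an object; "newtons" is the grip in N (left out, the last holds). Time passes only in rows, so rows that do not move let the fingers close. It gives the time, the measured TCP pose, the force and the opening at its end, in the units of the state.
- manip.state(): the state, without advancing time (a new reading comes with each control period).
- manip.get_image(name): name is "side" or "top" or "wrist"; returns a dict with "pixels" (480x640x3 uint8, red, green, blue), "vfov" (degrees; the focal length in pixels is half the picture's height over the tangent of half this angle, whatever the lens; pixels are square), "cx", "cy" (the principal point, pixels), "xyz" and "rotation" of the camera in the world. Camera axes: x right, y down, z forward; pixel columns grow to the right and rows downward; lengths in m; the calibration is good to about 2 mm. The wrist camera is an equidistant fisheye: a pixel r from the principal point sees the ray r / f radians off the axis. A picture is of the moment at which its call begins. There is no depth.
- manip.sign_off(): hands the job in, once; it reports no verdict.
The state is a dict: "time": time; "joints": joint angles; "joint_vel": joint speeds; "joint_efforts": joint torques, N m; "position": TCP position; "tool_rot": TCP orientation; "contact_force": force on the tool from outside, world axes, zero at the start; "moment": the same for the moment, N m; "opening": finger opening in m.
Only numpy, scipy, OpenCV 4.12 (cv2) and the standard library are available. Lean on these libraries where they do the work, as an engineer would, in place of code of your own. Each camera call takes 0.05 s, during which the arm holds its last target. There are 200 camera calls.

## Working session

There is one attempt and no reset: what is moved stays moved. The work goes in short steps, Python scripts to look and compute and a tool call to move; the robot and the scene stay as the last step left them, time stands still between calls to the robot, and variables do not carry over. Pictures are saved under pics/ and viewed, about 8 in all and at most 12, crops included, and the job is handed in when it is done.

Besides the shell and the picture viewer there is one more tool, called after "Request:" as a command line: name --pt "numbers of a row" for each row, then --argument value for the rest. move_arm: Moves the arm, as the interface text tells. Its arguments: {"type":"object","properties":{"moves":{"type":"array","items":{"type":"array","items":{"type":"number"}}},"gripper":{"type":"number"},"newtons":{"type":"number"}},"required":["moves"]}

```bash
ls; mkdir -p pics; cat > h.py <<'E'
import numpy as np,cv2,json
from scipy.spatial.transform import Rotation as R
from station import manip
def snap(n,f):
    im=manip.get_image(n); cv2.imwrite(f'pics/{f}.png',im['pixels'][:,:,::-1])
    np.savez(f'pics/{f}.npz',**{k:v for k,v in im.items()})
    return im
def K(d):
    f=240/np.tan(np.radians(float(d['vfov']))/2)
    return f
def Rm(d):
    r=np.array(d['rotation'],float)
    return r if r.shape==(3,3) else R.from_quat(r).as_matrix()
def proj(d,P):
    p=(np.atleast_2d(P)-d['xyz'])@Rm(d)
    return np.c_[d['cx']+K(d)*p[:,0]/p[:,2],d['cy']+K(d)*p[:,1]/p[:,2]]
def ray(d,u,v):
    r=Rm(d)@np.array([(u-d['cx'])/K(d),(v-d['cy'])/K(d),1]); return np.array(d['xyz']),r/np.linalg.norm(r)
def onz(d,u,v,z):
    o,r=ray(d,u,v); return o+r*(z-o[2])/r[2]
def tri(rs):
    A=0;b=0
    for o,r in rs:
        M=np.eye(3)-np.outer(r,r);A=A+M;b=b+M@o
    return np.linalg.solve(A,b)
E
python3 - <<'E'
from h import *
print(manip.state())
for n in('side','top'):
    d=snap(n,n+'0');print(n,d['vfov'],d['cx'],d['cy'],d['xyz'],d['rotation'])
E
```

```text
pics
{'time': 0.0, 'joints': array([ 1.24396289e+00,  3.20302246e-01,  1.56568995e+00,  9.20075020e-06,
        1.25740563e+00, -2.00164419e-02]), 'joint_vel': array([ 0.00076691, -0.00068641,  0.00087372, -0.00021583,  0.00175483,
        0.00103258]), 'joint_efforts': array([ 1.16214629e-03, -4.12462056e+01, -2.31983739e+01,  7.27124722e-02,
        4.60103306e-02, -1.41162245e-04]), 'position': array([0.17355073, 0.54779069, 0.29140998]), 'tool_rot': array([ 0.69943018, -0.10816533,  0.10793898, -0.69817394]), 'contact_force': array([-0.51019469, -0.04737843, -0.71900895]), 'moment': array([ 0.02582885,  0.01028215, -0.05367282]), 'opening': 0.09089034590949999}
side 56.24937951347475 318.2516654791863 242.2617200828161 [1.01208311 0.79475366 1.23306393] [ 0.23497888  0.91007547 -0.33139071 -0.0820229 ]
top 50.22575456268665 324.24578778615086 242.30606460977927 [0.49998058 0.00646661 1.41721342] [-0.69957812  0.71300955 -0.0278151   0.0378702 ]
```

View pics/side0.png

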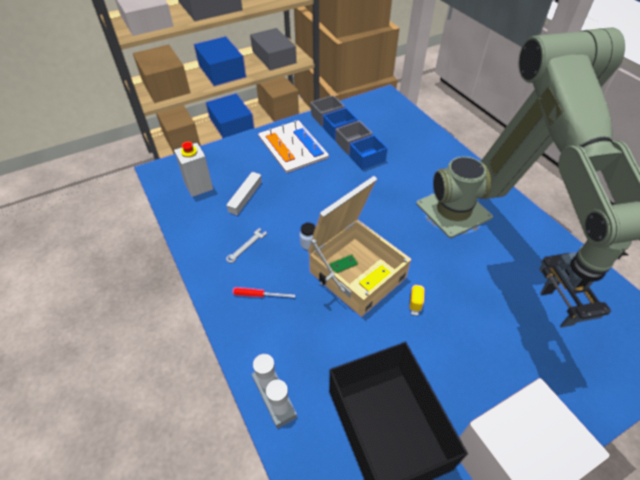

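View pics/top0.png

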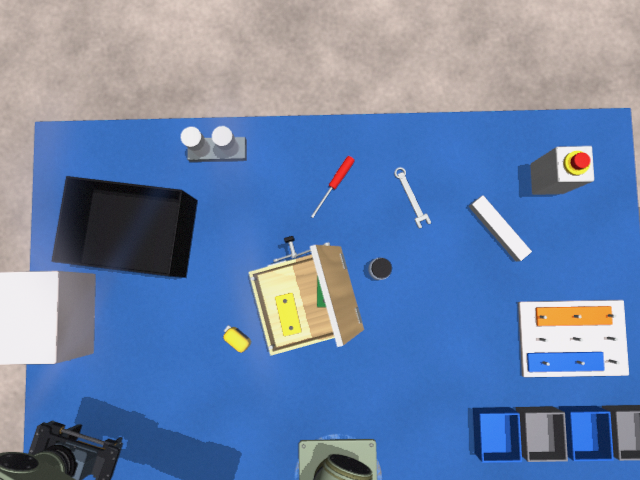

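The side view shows the chest at about (360,265), with the lid up, the stay on its far-left wall and the tab near (322,280). In the top view the chest is at about (300,305) and the tab near (290,240). I'll enlarge both.

```bash
python3 - <<'E'
import cv2,numpy as np
a=cv2.imread('pics/side0.png')[170:320,290:420];b=cv2.imread('pics/top0.png')[225:365,235:370]
a=cv2.resize(a,(390,450),interpolation=3);b=cv2.resize(b,(405,420),interpolation=3)
c=np.zeros((450,800,3),np.uint8);c[:,:390]=a;c[:420,395:]=b;cv2.imwrite('pics/crop0.png',c)
E
```

```text
(no output)
```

View pics/crop0.png

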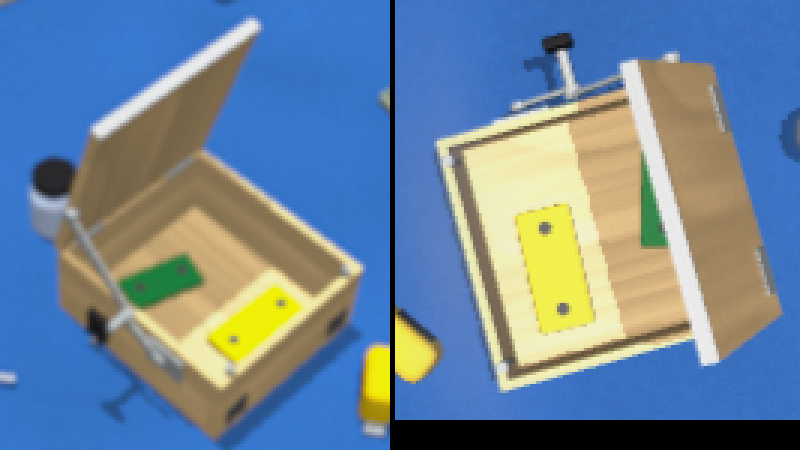

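```bash
python3 - <<'E'
from h import *
from scipy.optimize import least_squares
s=dict(np.load('pics/side0.npz'));t=dict(np.load('pics/top0.npz'))
c75,s75=np.cos(np.radians(75)),np.sin(np.radians(75))
def lid(x,y,z): return (x,-115+y*c75-z*s75,100+y*s75+z*c75)
pts=[((110,120,100),(215,388),(439,146)),((-110,120,100),(362,268),(503,390)),
 (lid(110,235,0),(95,134),(622,64)),(lid(-110,235,0),None,(702,363)),(lid(-110,235,12),(258,20),(716,360)),
 ((160,-5,135),(97,323),(558,43))]
def T(p,q):
    c,n=np.cos(p[2]),np.sin(p[2]);q=np.array(q)/1000
    return np.array([p[0]+c*q[0]-n*q[1],p[1]+n*q[0]+c*q[1],q[2]])
def f(p):
    r=[]
    for q,a,b in pts:
        if a: r+=list(proj(s,T(p,q))[0]-[290+(a[0]+.5)/3-.5,170+(a[1]+.5)/3-.5])
        if b: r+=list(proj(t,T(p,q))[0]-[235+(b[0]-395+.5)/3-.5,225+(b[1]+.5)/3-.5])
    return np.array(r)
o=least_squares(f,[.4,.05,0.2],loss='soft_l1');print(o.x,np.degrees(o.x[2]));print(f(o.x).round(1))
for n,q in [('tab',(160,-5,135)),('lidedge',lid(0,235,12)),('pivot',(112,45,80)),('tabfin',(160,90,135)),('edgeshut',(0,120,112))]:print(n,T(o.x,q))
a,b=pts[-1][1:]
print('tabtri',tri([ray(s,290+(a[0]+.5)/3-.5,170+(a[1]+.5)/3-.5),ray(t,235+(b[0]-395+.5)/3-.5,225+(b[1]+.5)/3-.5)]))
E
```

```text
[0.47506468 0.07654809 0.24602887] 14.0964156037107
[ 1.6  0.6 -0.5 -2.3  0.2  0.5 -0.4  0.1  1.5  1.7  0.1 -0.3  0.5  0.9
 -1.9  0.   1.2  0.6 -0.2 -0.2  0.6 -0.7]
tab [0.63146441 0.11066734 0.135     ]
lidedge [0.49108291 0.01275993 0.3300984 ]
pivot [0.5727321 0.1474711 0.08     ]
tabfin [0.60832675 0.20280663 0.135     ]
edgeshut [0.44583816 0.19293456 0.112     ]
tabtri [0.63058008 0.11183166 0.13443848]
```

```bash
cat >> h.py <<'E'
C=(0.475,0.0765,0.246)
def ch(x,y,z):
    c,n=np.cos(C[2]),np.sin(C[2]);return np.array([C[0]+c*x-n*y,C[1]+n*x+c*y,z])
cx=np.array([np.cos(C[2]),np.sin(C[2]),0]);cy=np.array([-np.sin(C[2]),np.cos(C[2]),0]);cz=np.array([0,0,1.])
def goal(gp,tilt,sgn,adv=.06):
    # grasp point gp (world), tilt rad leaning to +y chest, tool z = sgn*chest x
    y=-np.cos(tilt)*cz-np.sin(tilt)*cy; z=sgn*cx; x=np.cross(y,z)
    return gp-adv*y, R.from_matrix(np.c_[x,y,z])
def delta(g,s=None):
    s=s or manip.state(); r=R.from_quat(s['tool_rot'])
    return r.inv().apply(g[0]-s['position']).round(4),(r.inv()*g[1]).as_rotvec().round(4)
E
python3 - <<'E'
from h import *
s=manip.state();print(R.from_quat(s['tool_rot']).as_matrix().round(3))
for sg in(1,-1):
    g=goal(ch(.160,-.005,.135+.004),np.radians(15),sg);print(sg,g[0].round(4),delta(g))
E
```

```text
[[ 0.953 -0.001  0.302]
 [-0.302 -0.002  0.953]
 [-0.    -1.    -0.002]]
1 [0.6276 0.1257 0.197 ] (array([ 0.5604,  0.0949, -0.2652]), array([-0.1318,  1.0122, -0.2379]))
-1 [0.6276 0.1257 0.197 ] (array([ 0.5604,  0.0949, -0.2652]), array([-0.2768, -2.1093,  0.1532]))
```

Request:
move_arm --pt "0 0 0 0 0.17 0" --pt "0 0 0 0 0.17 0" --pt "0 0 0 0 0.17 0" --pt "0 0 0 0 0.17 0" --pt "0 0 0 0 0.17 0" --pt "0 0 0 0 0.17 0" --pt "0.035 0 0.024 0 0 0" --pt "0.035 0 0.024 0 0 0" --pt "0.035 0 0.024 0 0 0" --pt "0.035 0 0.024 0 0 0" --pt "0.035 0 0.024 0 0 0" --pt "0.035 0 0.024 0 0 0" --pt "0.035 0 0.024 0 0 0" --pt "0.035 0 0.024 0 0 0" --pt "0.035 0 0.024 0 0 0" --pt "0.035 0 0.024 0 0 0" --pt "0.035 0 0.024 0 0 0" --pt "0.035 0 0.024 0 0 0" --pt "0.035 0 0.024 0 0 0" --pt "0.035 0 0.024 0 0 0" --gripper -0.34 --newtons 8

```text
time: 2.6
position: [0.6189, 0.1528, 0.2917]
tool_rot: [0.557, -0.436, 0.435, -0.557]
contact_force: [0.1, 1.1, -0.5]
opening: 0.0298
```

```bash
python3 - <<'E'
from h import *
s=manip.state();print(s['time'],s['joints'],s['position'],s['opening'],s['contact_force'])
print(delta(goal(ch(.160,-.005,.135+.004),np.radians(15),1)),delta(goal(ch(.160,-.005,.135+.104),np.radians(15),1)))
snap('wrist','w1')
E
```

```text
2.6 [ 2.23910656e-01  4.19619585e-01  1.41142937e+00  2.28254277e-04
  1.31141769e+00 -1.99857227e-02] [0.61887838 0.15278937 0.29174012] 0.029751876724801545 [ 0.12785481  1.08650562 -0.50305865]
(array([0.0284, 0.0948, 0.002 ]), array([ 0.0011, -0.002 , -0.262 ])) (array([ 0.0284, -0.0052,  0.0019]), array([ 0.0011, -0.002 , -0.262 ]))
```

View pics/w1.png

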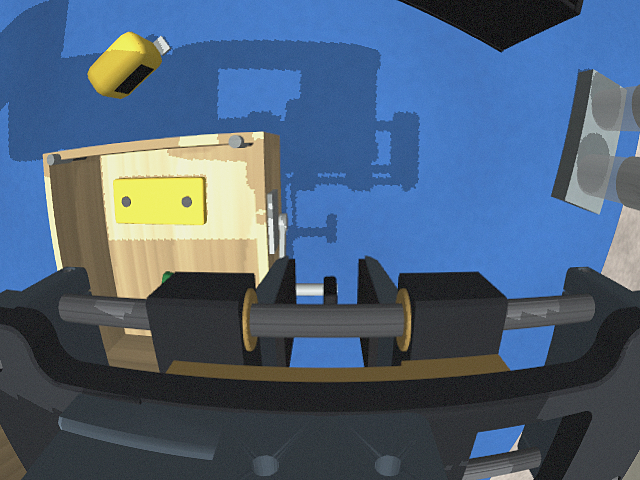

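The wrist view shows the tab top at about (330,281), between the fingers (inner faces at about 296 and 360). I'll check its lateral offset numerically.

```bash
python3 - <<'E'
from h import *
d=dict(np.load('pics/w1.npz'));s=manip.state();f=K(d);M=Rm(d)
print(d['xyz'],d['vfov'],d['cx'],d['cy'])
def fr(u,v):
    a=np.array([u-d['cx'],v-d['cy']]);r=np.hypot(*a);t=r/f
    return M@np.array([*(a/r*np.sin(t)),np.cos(t)])
def c(P): q=P-np.array([C[0],C[1],0]);return np.array([q@cx,q@cy,q[2]]).round(4)
for n,u,v,z in [('tabL',324,279,.147),('tabR',336.5,279,.147),('rim ++',266,132,.1),('rim -+',43,154,.1),('bump+',236,140,.11),('bump-',55,158,.11)]:
    r=fr(u,v);print(n,c(d['xyz']+r*(z-d['xyz'][2])/r[2]))
print('tcp',c(s['position']))
E
```

```text
[0.60186451 0.21986617 0.3837634 ] 65.70646984690485 326.3494412460522 238.8938133469342
tabL [0.1558 0.0196 0.147 ]
tabR [0.1643 0.0196 0.147 ]
rim ++ [0.1116 0.1197 0.1   ]
rim -+ [-0.1095  0.1188  0.1   ]
bump+ [0.0904 0.1142 0.11  ]
bump- [-0.0844  0.1131  0.11  ]
tcp [0.1608 0.0345 0.2913]
```

Request:
move_arm --pt "0 0 -0.001 0 0 -0.131" --pt "0 0 0 0 0 -0.131" --pt "0 0.01 0 0 0 0" --pt "0 0.01 0 0 0 0" --pt "0 0.01 0 0 0 0" --pt "0 0.01 0 0 0 0" --pt "0 0.01 0 0 0 0" --pt "0 0.01 0 0 0 0" --pt "0 0 0 0 0 0" --pt "0 0 0 0 0 0"

```text
time: 3.9
position: [0.621, 0.1386, 0.2345]
tool_rot: [0.609, -0.359, 0.505, -0.496]
contact_force: [0.3, 0.2, -0.0]
opening: 0.0305
```

```bash
python3 - <<'E'
from h import *
s=manip.state();print(s['time'],s['joints'],s['position'],s['contact_force'])
print(delta(goal(ch(.160,-.005,.135+.004),np.radians(15),1)))
snap('wrist','w2')
E
```

```text
3.9 [ 0.30618     0.46278184  1.51102655 -0.28120789  1.1976364   0.16921592] [0.62101877 0.13862694 0.23453804] [ 0.29094139  0.18649869 -0.02361936]
(array([0.0039, 0.04  , 0.0033]), array([-0.0001, -0.002 ,  0.0001]))
```

View pics/w2.png

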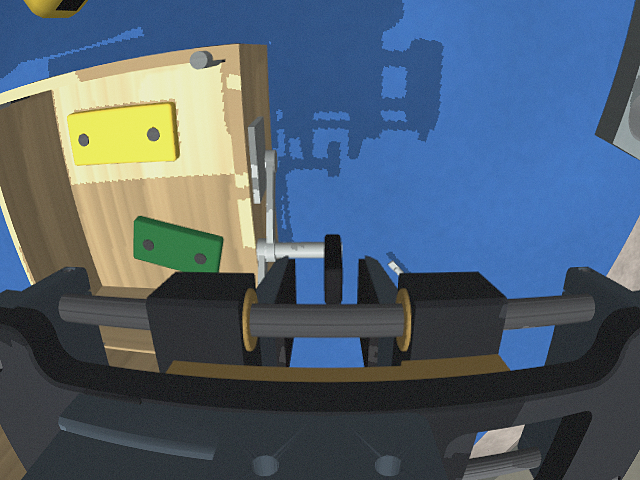

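The tab is between the fingers at u≈333 and their mid is at u≈328, so a shift of about 2–3 mm in z is needed, which agrees with the computed delta.

Request:
move_arm --pt "0.002 0 0.0015 0 0 0" --pt "0.002 0 0.0015 0 0 0" --pt "0 0.01 0 0 0 0" --pt "0 0.01 0 0 0 0" --pt "0 0.01 0 0 0 0" --pt "0 0.01 0 0 0 0" --pt "0 0 0 0 0 0" --pt "0 0 0 0 0 0"

```text
time: 4.95
position: [0.6274, 0.1255, 0.1969]
tool_rot: [0.609, -0.359, 0.505, -0.496]
contact_force: [0.3, 0.1, 0.9]
opening: 0.0301
```

Request:
move_arm --pt "0 0 0 0 0 0" --pt "0 0 0 0 0 0" --pt "0 0 0 0 0 0" --pt "0 0 0 0 0 0" --pt "0 0 0 0 0 0" --pt "0 0 0 0 0 0" --gripper -1 --newtons 8

```text
time: 5.7
position: [0.6278, 0.1257, 0.1971]
tool_rot: [0.609, -0.358, 0.505, -0.496]
contact_force: [3.5, 1.2, 1.4]
opening: 0.0102
```

```bash
python3 - <<'E'
from h import *
s=manip.state();print(s['time'],s['position'],s['contact_force'],s['opening'])
f=s['contact_force'];print('chest F',f@cx,f@cy,f[2])
g=s['position']-np.array([C[0],C[1],0]);y=R.from_quat(s['tool_rot']).as_matrix()[:,1]
g=g+.06*y;print('grasp chest',g@cx,g@cy,g[2])
print(delta(goal(ch(.160,-.005,.135+.004),np.radians(15),1)))
snap('wrist','w3')
# arc plan: rotate grasp point about pivot by phi, tool rotates about -cx (tool z: -phi)
G=np.array([g@cy,g[2]]);P=np.array([.045,.08]);k=8;phi=.65/k
v=G-P;print('radius',np.hypot(*v))
# TCP in same rigid rotation: per-row local step is constant
y2=np.array([y@cy,y[2]]);T=G-.06*y2-P
rot=lambda a:np.array([[np.cos(a),np.sin(a)],[-np.sin(a),np.cos(a)]]) # -y->+z->+y
dT=rot(phi)@T-T
x=R.from_quat(s['tool_rot']).as_matrix()[:,0];x2=np.array([x@cy,x[2]])
print('step tool x,y',dT@x2,dT@y2,'turn z',-phi)
E
```

```text
5.7 [0.6278056  0.12565788 0.19708747] [3.48894731 1.17482956 1.3970249 ] 0.010164917777159837
chest F 3.6700119930154678 0.28980990637272014 1.3970249017709995
grasp chest 0.1602639329345785 -0.005067969876224227 0.13913321849351304
(array([-0.0001,  0.0001, -0.0002]), array([-0.0015, -0.002 ,  0.0001]))
radius 0.07748250858695818
step tool x,y -0.008663299194936245 -0.004823910512157624 turn z -0.08125
```

Request:
move_arm --pt "-0.0044 -0.0022 0.001 0 0 -0.0406" --pt "-0.0044 -0.0022 0 0 0 -0.0406" --pt "-0.0044 -0.0022 0 0 0 -0.0406" --pt "-0.0044 -0.0022 0 0 0 -0.0406" --pt "0 0 0 0 0 0"

```text
time: 6.38
position: [0.6234, 0.1439, 0.2002]
tool_rot: [0.637, -0.307, 0.543, -0.452]
contact_force: [2.2, -3.4, 4.2]
opening: 0.0101
```

Request:
move_arm --pt "-0.0036 -0.0026 0 0 0 -0.0406" --pt "-0.0044 -0.0023 0 0 0 -0.0406" --pt "-0.0044 -0.0023 0 0 0 -0.0406" --pt "-0.0044 -0.0023 0 0 0 -0.0406" --pt "0 0 0 0 0 0"

```text
time: 7.0
position: [0.6187, 0.1627, 0.2007]
tool_rot: [0.66, -0.254, 0.578, -0.406]
contact_force: [-0.1, -2.4, 5.4]
opening: 0.0095
```

Request:
move_arm --pt "-0.0044 -0.0023 0 0 0 -0.0406" --pt "-0.0044 -0.0023 0 0 0 -0.0406" --pt "-0.0044 -0.0023 0 0 0 -0.0406" --pt "-0.0044 -0.0023 0 0 0 -0.0406" --pt "0 0 0 0 0 0"

```text
time: 7.62
position: [0.6139, 0.1819, 0.1976]
tool_rot: [0.679, -0.199, 0.61, -0.357]
contact_force: [0.9, -3.1, 7.4]
opening: 0.01
```

Request:
move_arm --pt "-0.0044 -0.0023 0 0 0 -0.0406" --pt "-0.0044 -0.0023 0 0 0 -0.0406" --pt "-0.0044 -0.0023 0 0 0 -0.0406" --pt "-0.0044 -0.0023 0 0 0 -0.0406" --pt "0 0 0 0 0 0" --pt "0 0 0 0 0 0"

```text
time: 8.38
position: [0.6092, 0.2003, 0.1912]
tool_rot: [0.692, -0.144, 0.637, -0.307]
contact_force: [0.3, -3.0, 7.9]
opening: 0.0101
```

```bash
python3 - <<'E'
from h import *
s=manip.state();print(s['time'],s['joints'],s['position'],s['contact_force'],s['opening'])
snap('side','s4')
a=cv2.imread('pics/s4.png')[150:330,270:430];cv2.imwrite('pics/s4c.png',cv2.resize(a,None,fx=3,fy=3,interpolation=3))
E
```

```text
8.375 [ 0.60188608  0.65674617  1.52957327 -0.84694827  1.44692825  0.69098793] [0.60920534 0.20027024 0.19119492] [ 0.25638507 -2.95580845  7.88316567] 0.010085808958858536
```

View pics/s4c.png

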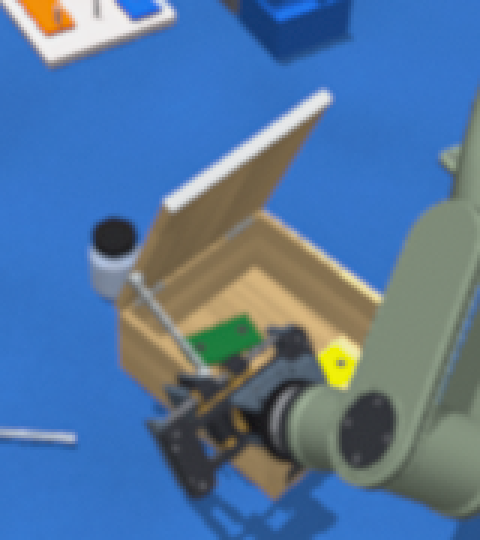

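The lid is still up and has dropped slightly: its corner is at about (380,181), compared with (376,177) before. The knee is well past centre. Next I release the tab and back straight out.

Request:
move_arm --pt "0 0 0 0 0 0" --pt "0 0 0 0 0 0" --pt "0 0 0 0 0 0" --pt "0 -0.005 0 0 0 0" --pt "0 -0.01 0 0 0 0" --pt "0 -0.015 0 0 0 0" --pt "0 -0.02 0 0 0 0" --pt "0 -0.02 0 0 0 0" --pt "0 -0.02 0 0 0 0" --pt "0 -0.02 0 0 0 0" --pt "0 -0.02 0 0 0 0" --pt "0 0 0 0 0 0" --gripper -0.34

```text
time: 9.93
position: [0.5847, 0.3017, 0.271]
tool_rot: [0.691, -0.145, 0.637, -0.31]
contact_force: [0.4, -0.3, -0.2]
opening: 0.0301
```

```bash
python3 - <<'E'
from h import *
s=manip.state();print(s['time'],s['joints'],s['position'],s['contact_force'],s['opening'])
print(delta(goal(s['position'],0,1,0)))
d=snap('side','s5')
a=cv2.imread('pics/s5.png')[150:330,270:430];cv2.imwrite('pics/s5c.png',cv2.resize(a,None,fx=3,fy=3,interpolation=3))
for th in (0,.05,.1,.15,.2):
    A=np.radians(75)-th;c,n=np.cos(A),np.sin(A)
    print(th,[((proj(d,ch(x,-.115+.235*c-z*n,.1+.235*n+z*c))[0]-[270,150])*3+1).round().tolist() for x,z in((.11,0),(-.11,0))])
E
```

```text
9.925 [ 0.73464171  0.64605495  1.3205454  -0.77775419  1.67590877  0.61268501] [0.58471303 0.30166423 0.27095862] [ 0.3748512  -0.26752378 -0.23476668] 0.030117604870734928
(array([0., 0., 0.]), array([-0.0018, -0.0016,  0.9105]))
0 [[160.0, 199.0], [321.0, 88.0]]
0.05 [[168.0, 208.0], [329.0, 96.0]]
0.1 [[176.0, 217.0], [337.0, 105.0]]
0.15 [[184.0, 227.0], [345.0, 114.0]]
0.2 [[192.0, 237.0], [352.0, 123.0]]
```

View pics/s5c.png

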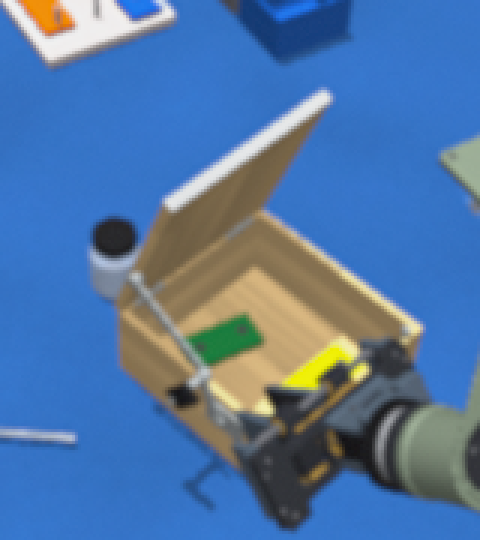

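Request:
move_arm --pt "0 0 0 0 0 0.182" --pt "0 0 0 0 0 0.182" --pt "0 0 0 0 0 0.182" --pt "0 0 0 0 0 0.182" --pt "0 0 0 0 0 0.182" --pt "0 -0.038 0 0 0 0" --pt "0 -0.038 0 0 0 0" --pt "0 -0.038 0 0 0 0" --pt "0 -0.038 0 0 0 0" --pt "0 -0.038 0 0 0 0" --pt "0 0 -0.02 0 0 0" --pt "0 0 -0.035 0 0 0" --pt "0 0 -0.035 0 0 0" --pt "0 0 -0.035 0 0 0" --pt "0 0 -0.035 0 0 0" --pt "0.02 0 0 0 0 0" --pt "0.03 0 0 0 0 0" --pt "0 0 0 0 0 0" --gripper -1

```text
time: 12.22
position: [0.4414, 0.2115, 0.4597]
tool_rot: [0.557, -0.436, 0.437, -0.556]
contact_force: [-0.9, 0.8, 0.4]
opening: 0.0003
```

```bash
python3 - <<'E'
from h import *
s=manip.state();print(s['time'],s['joints'],s['position'],s['opening'])
q=s['position']-np.array([C[0],C[1],0]);print('chest',q@cx,q@cy,q[2])
print(delta(goal(ch(0,-.105,.46),0,1,0)))
E
```

```text
12.225 [ 0.4243893   0.12215401  1.413807   -0.00206341  1.607048    0.18358777] [0.44144253 0.21150185 0.45966767] 0.00034596180908303954
chest 0.000329308244770394 0.13910964715984742 0.45966767268664643
(array([2.441e-01, 2.000e-04, 1.000e-03]), array([ 0.001 , -0.0053,  0.0023]))
```

Request:
move_arm --pt "0.03 0 0 0 0 0" --pt "0.035 0 0 0 0 0" --pt "0.035 0 0 0 0 0" --pt "0.035 0 0 0 0 0" --pt "0.035 0 0 0 0 0" --pt "0.035 0 0 0 0 0" --pt "0.03 0 0 0 0 0" --pt "0.01 0 0.001 0 -0.005 0" --pt "0 0.022 0 0 0 0" --pt "0 0.022 0 0 0 0" --pt "0 0.022 0 0 0 0" --pt "0 0 0 0 0 0" --pt "0 0 0 0 0 0"

```text
time: 13.85
position: [0.502, -0.0238, 0.3952]
tool_rot: [-0.558, 0.433, -0.435, 0.558]
contact_force: [0.3, -0.7, 0.4]
opening: 0.0004
```

```bash
python3 - <<'E'
from h import *
s=manip.state();print(s['time'],s['joints'],s['position'],s['contact_force'])
q=s['position']-np.array([C[0],C[1],0]);print('chest',q@cx,q@cy,q[2])
# path table: tip centre TCP (y,z) by lid angle
p=None
for th in np.arange(.06,1.24,.06):
    A=np.radians(75)-th;c,n=np.cos(A),np.sin(A)
    y=-.115+.222*c-.012*n-.016;z=.1+.222*n+.012*c+.078
    if p:print('%.2f y %.4f z %.4f  row [%.4f,%.4f]'%(th,y,z,-(y-p[0]),-(z-p[1])))
    else:print(th,y,z,'from here',-(y-q@cy),-(z-q[2]))
    p=(y,z)
snap('side','s6')
a=cv2.imread('pics/s6.png')[100:330,240:480];cv2.imwrite('pics/s6c.png',cv2.resize(a,None,fx=2.5,fy=2.5,interpolation=3))
E
```

```text
13.85 [-6.96827155e-02  1.53644599e-01  1.53126803e+00 -1.08852622e-03
  1.45494812e+00 -3.19161449e-01] [ 0.50199554 -0.02378811  0.39524768] [ 0.27997101 -0.72423025  0.43746821]
chest 0.0017600239968369794 -0.10384298785457786 0.3952476789571421
0.06 -0.07217116559106831 0.392399552802907 from here -0.03167182226350955 0.0028481261542350755
0.12 y -0.0594 z 0.3885  row [-0.0128,0.0039]
0.18 y -0.0469 z 0.3838  row [-0.0125,0.0047]
0.24 y -0.0347 z 0.3784  row [-0.0122,0.0054]
0.30 y -0.0229 z 0.3723  row [-0.0118,0.0061]
0.36 y -0.0114 z 0.3654  row [-0.0115,0.0068]
0.42 y -0.0004 z 0.3579  row [-0.0110,0.0075]
0.48 y 0.0101 z 0.3498  row [-0.0106,0.0082]
0.54 y 0.0202 z 0.3410  row [-0.0100,0.0088]
0.60 y 0.0297 z 0.3316  row [-0.0095,0.0094]
0.66 y 0.0386 z 0.3217  row [-0.0089,0.0099]
0.72 y 0.0469 z 0.3113  row [-0.0083,0.0104]
0.78 y 0.0546 z 0.3004  row [-0.0077,0.0109]
0.84 y 0.0616 z 0.2890  row [-0.0070,0.0113]
0.90 y 0.0679 z 0.2773  row [-0.0063,0.0117]
0.96 y 0.0735 z 0.2652  row [-0.0056,0.0121]
1.02 y 0.0784 z 0.2528  row [-0.0049,0.0124]
1.08 y 0.0825 z 0.2401  row [-0.0041,0.0127]
1.14 y 0.0858 z 0.2272  row [-0.0033,0.0129]
1.20 y 0.0884 z 0.2141  row [-0.0026,0.0131]
```

View pics/s6c.png

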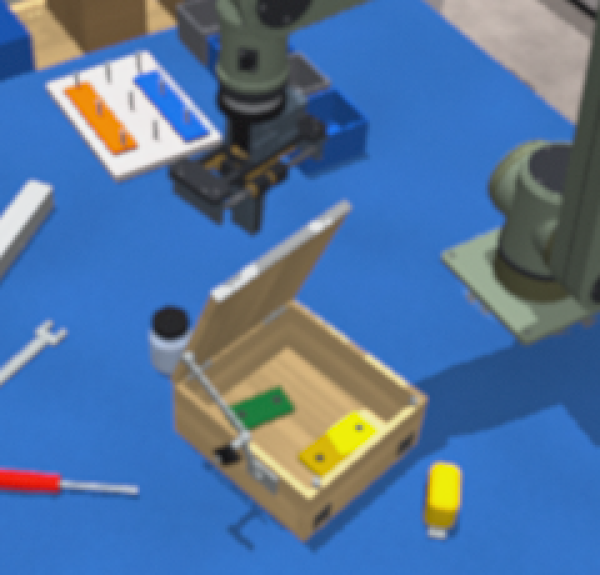

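The lid is still up, the tab has stayed lifted at about side pixel (331,282), and the fingertips are behind the lid edge. Now I push.

Request:
move_arm --pt "0.0 0.003 0 0 0 0" --pt "-0.008 0 0 0 0 0" --pt "-0.008 0 0 0 0 0" --pt "-0.006 0 0 0 0 0" --pt "-0.005 0 0 0 0 0" --pt "-0.005 0 0 0 0 0" --pt "-0.0064 0.002 0 0 0 0" --pt "-0.0064 0.002 0 0 0 0" --pt "0 0 0 0 0 0"

```text
time: 15.02
position: [0.4906, 0.0195, 0.3873]
tool_rot: [0.558, -0.434, 0.434, -0.558]
contact_force: [-0.1, -1.4, 1.3]
opening: 0.0003
```

Request:
move_arm --pt "-0.0063 0.0023 0 0 0 0" --pt "-0.0063 0.0023 0 0 0 0" --pt "-0.0061 0.0027 0 0 0 0" --pt "-0.0061 0.0027 0 0 0 0" --pt "-0.0059 0.003 0 0 0 0" --pt "-0.0059 0.003 0 0 0 0" --pt "-0.0058 0.0034 0 0 0 0" --pt "-0.0057 0.0034 0 0 0 0" --pt "0 0 0 0 0 0"

```text
time: 16.15
position: [0.4785, 0.0664, 0.3639]
tool_rot: [0.559, -0.434, 0.434, -0.558]
contact_force: [1.3, -0.6, -0.4]
opening: 0.0005
```

```bash
python3 - <<'E'
from h import *
s=manip.state();q=s['position']-np.array([C[0],C[1],0]);print(s['time'],'chest',q@cx,q@cy,q[2],s['contact_force'])
snap('side','s7')
a=cv2.imread('pics/s7.png')[100:330,240:480];cv2.imwrite('pics/s7c.png',cv2.resize(a,None,fx=2.5,fy=2.5,interpolation=3))
E
```

```text
16.15 chest 0.0008869690883367089 -0.010646289689534775 0.3639283737962543 [ 1.28661943 -0.61292809 -0.39457268]
```

View pics/s7c.png

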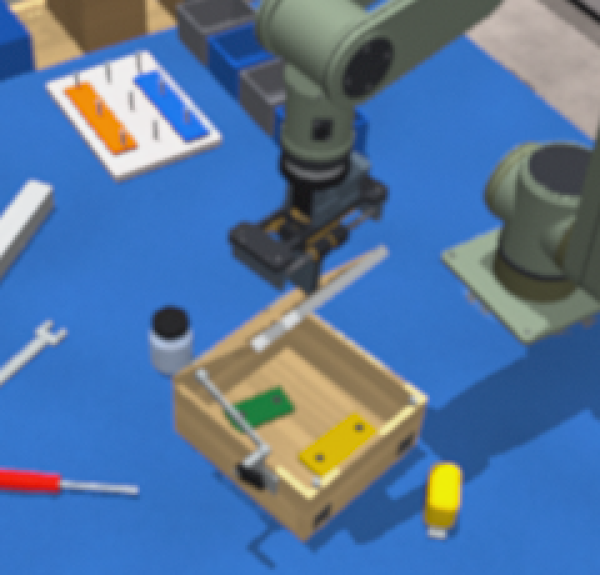

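The lid is about a third of the way down, is following the fingertip, and the stay is folding. I'll continue along the table.

Request:
move_arm --pt "-0.0055 0.0037 0 0 0 0" --pt "-0.0055 0.0038 0 0 0 0" --pt "-0.0106 0.0082 0 0 0 0" --pt "-0.01 0.0088 0 0 0 0" --pt "-0.0095 0.0094 0 0 0 0" --pt "-0.0089 0.0099 0 0 0 0" --pt "-0.0083 0.0104 0 0 0 0" --pt "0 0 0 0 0 0"

```text
time: 17.2
position: [0.4639, 0.1229, 0.309]
tool_rot: [0.559, -0.434, 0.434, -0.558]
contact_force: [1.0, 0.4, 0.7]
opening: 0.0006
```

Request:
move_arm --pt "-0.0077 0.0109 0 0 0 0" --pt "-0.007 0.0113 0 0 0 0" --pt "-0.0063 0.0117 0 0 0 0" --pt "-0.0056 0.0121 0 0 0 0" --pt "-0.0049 0.0124 0 0 0 0" --pt "-0.0041 0.0127 0 0 0 0" --pt "-0.0033 0.0129 0 0 0 0" --pt "0 0 0 0 0 0" --pt "0 0 0 0 0 0"

```text
time: 18.32
position: [0.4549, 0.1597, 0.2261]
tool_rot: [0.559, -0.434, 0.434, -0.558]
contact_force: [0.1, 0.4, 0.3]
opening: 0.0006
```

```bash
python3 - <<'E'
from h import *
s=manip.state();q=s['position']-np.array([C[0],C[1],0]);print(s['time'],'chest',q@cx,q@cy,q[2],s['contact_force'],delta(goal(s['position'],0,1,0)))
E
```

```text
18.325 chest 0.000780811834402238 0.085565199470336 0.22611880991063207 [0.13804198 0.43574699 0.32628162] (array([0., 0., 0.]), array([0.0001, 0.003 , 0.0015]))
```

Request:
move_arm --pt "0 0.003 0 0 0 0" --pt "0 0.003 0 0 0 0" --pt "0 0.003 0 0 0 0" --pt "0 0.002 0 0 0 0"

```text
time: 18.82
position: [0.4549, 0.1596, 0.2149]
tool_rot: [0.559, -0.434, 0.434, -0.558]
contact_force: [0.0, 1.4, -0.5]
opening: 0.0006
```

Request:
move_arm --pt "0 0.001 0 0 0 0" --pt "0 0.001 0 0 0 0" --pt "0 0.001 0 0 0 0"

```text
time: 19.2
position: [0.4549, 0.1597, 0.212]
tool_rot: [0.559, -0.434, 0.434, -0.558]
contact_force: [0.2, 0.6, 0.8]
opening: 0.0002
```

Request:
move_arm --pt "0 0.001 0 0 0 0" --pt "0 0.001 0 0 0 0" --pt "0 0.001 0 0 0 0"

```text
time: 19.58
position: [0.4549, 0.1596, 0.2091]
tool_rot: [0.559, -0.434, 0.434, -0.558]
contact_force: [0.4, 1.0, 0.1]
opening: 0.0006
```

Request:
move_arm --pt "0 0.001 0 0 0 0" --pt "0 0.001 0 0 0 0" --pt "0 0.001 0 0 0 0"

```text
time: 19.95
position: [0.4549, 0.1596, 0.206]
tool_rot: [0.559, -0.434, 0.434, -0.558]
contact_force: [0.0, 0.4, 1.2]
opening: 0.0008
```

Request:
move_arm --pt "0 0.001 0 0 0 0" --pt "0 0.001 0 0 0 0"

```text
time: 20.2
position: [0.4549, 0.1596, 0.204]
tool_rot: [0.559, -0.434, 0.434, -0.558]
contact_force: [-0.3, -0.2, 0.2]
opening: 0.0007
```

Request:
move_arm --pt "0 0.001 0 0 0 0" --pt "0 0.001 0 0 0 0"

```text
time: 20.45
position: [0.4549, 0.1596, 0.202]
tool_rot: [0.559, -0.434, 0.434, -0.558]
contact_force: [-0.9, 0.6, 0.8]
opening: 0.0009
```

Request:
move_arm --pt "0 0.001 0 0 0 0" --pt "0 0.001 0 0 0 0"

```text
time: 20.7
position: [0.4549, 0.1597, 0.2002]
tool_rot: [0.558, -0.434, 0.434, -0.558]
contact_force: [-0.2, 0.4, 3.2]
opening: 0.0005
```

Request:
move_arm --pt "0 0.001 0 0 0 0" --pt "0 0.001 0 0 0 0"

```text
time: 20.95
position: [0.4549, 0.1598, 0.1983]
tool_rot: [0.558, -0.434, 0.434, -0.558]
contact_force: [-1.1, 0.7, 4.4]
opening: 0.0004
```

Request:
move_arm --pt "0 0.001 0 0 0 0" --pt "0 0 0 0 0 0"

```text
time: 21.2
position: [0.4549, 0.1599, 0.1971]
tool_rot: [0.558, -0.434, 0.434, -0.558]
contact_force: [-1.2, 2.5, 3.0]
opening: 0.0005
```

Request:
move_arm --pt "0 0.0005 0 0 0 0" --pt "0 0.0005 0 0 0 0"

```text
time: 21.45
position: [0.4549, 0.1599, 0.1962]
tool_rot: [0.558, -0.434, 0.434, -0.558]
contact_force: [-1.9, 3.4, 5.5]
opening: 0.0006
```

Request:
move_arm --pt "0 0.0005 0 0 0 0" --pt "0 0 0 0 0 0"

```text
time: 21.7
position: [0.4549, 0.1599, 0.1957]
tool_rot: [0.558, -0.434, 0.434, -0.558]
contact_force: [-3.0, 3.4, 4.7]
opening: 0.0005
```

Request:
move_arm --pt "0 0.0005 0 0 0 0" --pt "0 0 0 0 0 0"

```text
time: 21.95
position: [0.4549, 0.1599, 0.1956]
tool_rot: [0.558, -0.434, 0.434, -0.558]
contact_force: [-3.5, 3.5, 7.1]
opening: 0.0004
```

Request:
move_arm --pt "0 0.0005 0 0 0 0" --pt "0 0 0 0 0 0"

```text
time: 22.2
position: [0.4548, 0.16, 0.1955]
tool_rot: [-0.558, 0.434, -0.434, 0.558]
contact_force: [-3.3, 2.8, 10.8]
opening: 0.0002
```

Request:
move_arm --pt "0 0.0005 0 0 0 0" --pt "0 0 0 0 0 0"

```text
time: 22.45
position: [0.4548, 0.1599, 0.1954]
tool_rot: [-0.558, 0.434, -0.434, 0.558]
contact_force: [-4.2, 3.3, 13.7]
opening: 0.0004
```

That is the hard stop: force rises about 3 N per 0.5 mm with no further travel, and total travel since the bumpers first touched is about 5 mm. I'll back off gently.

Request:
move_arm --pt "0 -0.001 0 0 0 0" --pt "0 -0.001 0 0 0 0" --pt "0 -0.001 0 0 0 0" --pt "0 -0.002 0 0 0 0" --pt "0 -0.005 0 0 0 0" --pt "0 -0.01 0 0 0 0" --pt "0 -0.02 0 0 0 0" --pt "0 -0.03 0 0 0 0" --pt "0 -0.03 0 0 0 0" --pt "0 -0.03 0 0 0 0" --pt "0 0 0 0 0 0" --pt "0 0 0 0 0 0"

```text
time: 23.95
position: [0.4544, 0.1597, 0.3235]
tool_rot: [0.559, -0.434, 0.434, -0.558]
contact_force: [-0.1, 0.6, -0.7]
opening: 0.0004
```

```bash
python3 - <<'E'
from h import *
s=manip.state();print(s['time'],s['position'],s['contact_force'])
t=snap('side','s8');d=snap('wrist','w8')
a=cv2.imread('pics/w8.png');b=cv2.imread('pics/s8.png')[200:330,290:430]
c=np.zeros((390,800,3),np.uint8);c[:390,:420]=cv2.resize(b,(420,390),interpolation=3);c[:285,420:]=cv2.resize(a,(380,285));cv2.imwrite('pics/c8.png',c)
E
```

```text
23.95 [0.45439161 0.15965025 0.32352954] [-0.11482321  0.58032265 -0.70300043]
```

View pics/c8.png

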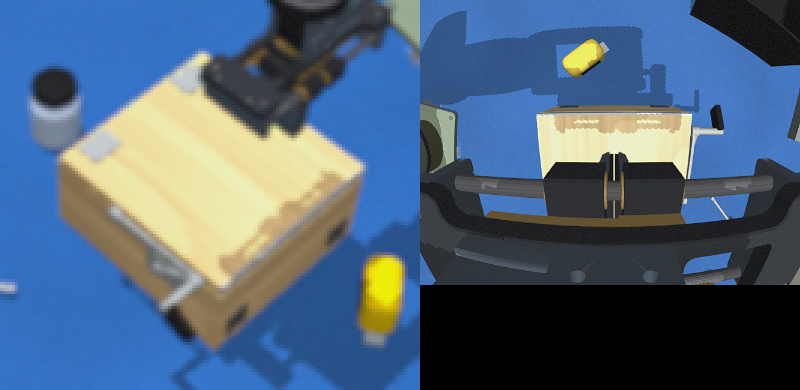

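The lid is shut and the stay is folded. To check for spring-back, I'll make a light touch probe at the height where it stopped.

Request:
move_arm --pt "0 0.03 0 0 0 0" --pt "0 0.03 0 0 0 0" --pt "0 0.03 0 0 0 0" --pt "0 0.02 0 0 0 0" --pt "0 0.01 0 0 0 0" --pt "0 0.005 0 0 0 0" --pt "0 0.001 0 0 0 0" --pt "0 0.0005 0 0 0 0" --pt "0 0 0 0 0 0"

```text
time: 25.18
position: [0.4551, 0.1597, 0.1981]
tool_rot: [-0.558, 0.433, -0.435, 0.558]
contact_force: [0.8, 0.0, 0.7]
opening: 0.001
```

Request:
move_arm --pt "0 0.0005 0 0 0 0" --pt "0 0 0 0 0 0"

```text
time: 25.42
position: [0.4549, 0.1596, 0.1972]
tool_rot: [0.558, -0.434, 0.435, -0.558]
contact_force: [0.8, 0.2, -0.3]
opening: 0.0002
```

Request:
move_arm --pt "0 0.0005 0 0 0 0" --pt "0 0 0 0 0 0"

```text
time: 25.68
position: [0.4549, 0.1596, 0.1966]
tool_rot: [0.559, -0.434, 0.434, -0.558]
contact_force: [-0.2, -0.7, -0.6]
opening: 0.0005
```

Request:
move_arm --pt "0 0.0005 0 0 0 0" --pt "0 0 0 0 0 0"

```text
time: 25.92
position: [0.4549, 0.1596, 0.196]
tool_rot: [0.559, -0.434, 0.434, -0.558]
contact_force: [0.2, -0.2, 0.4]
opening: 0.0002
```

Request:
move_arm --pt "0 0.0005 0 0 0 0" --pt "0 0 0 0 0 0"

```text
time: 26.18
position: [0.455, 0.1596, 0.1957]
tool_rot: [0.558, -0.434, 0.435, -0.558]
contact_force: [-0.6, -1.1, 0.5]
opening: 0.0005
```

Request:
move_arm --pt "0 0.0005 0 0 0 0" --pt "0 0 0 0 0 0"

```text
time: 26.42
position: [0.455, 0.1596, 0.1957]
tool_rot: [0.558, -0.434, 0.435, -0.558]
contact_force: [-1.9, -0.3, 4.8]
opening: 0.0003
```

Contact comes only at 0.1957 and is hard at once, so the lid has stayed fully down. I'll withdraw and hand in.

Request:
move_arm --pt "0 -0.001 0 0 0 0" --pt "0 -0.001 0 0 0 0" --pt "0 -0.003 0 0 0 0" --pt "0 -0.01 0 0 0 0" --pt "0 -0.02 0 0 0 0" --pt "0 -0.03 0 0 0 0" --pt "0 -0.03 0 0 0 0" --pt "0 0 0 0 0 0" --pt "0 0 0 0 0 0" --pt "0 0 0 0 0 0"

```text
time: 27.68
position: [0.4543, 0.1596, 0.2889]
tool_rot: [0.559, -0.434, 0.434, -0.557]
contact_force: [0.5, -0.0, -0.2]
opening: 0.0009
```

```bash
python3 -c "
from h import *
s=manip.state();print(s['time'],s['position'],s['contact_force']);print(manip.sign_off())"
```

```text
27.675 [0.45431721 0.1595813  0.28891176] [ 0.49529208 -0.02204124 -0.18778853]
the job is handed in; nothing more can be done
None
```

The lid is shut on fully pressed bumpers with the stay folded, and I handed the job in at 27.7 s of the 72 s allowed.

- **Stay:** I pinched the tab with 8 N and swung it about 0.65 rad round the lower pivot, an estimated knee angle of 0.85–0.97 rad. Pictures showed the lid only about 0.06 rad lowered and the tab staying up after release. The wrist force stayed under 9 N.
- **Lid:** I pushed it down behind its free edge with the closed fingertips at no more than about 0.5 rad/s. I then pressed in small steps until it stopped hard, after about 5 mm of bumper travel. The force peaked at about 13.7 N vertical, roughly 15 N in total.
- **Last checks:** A second light touch met the lid only within about 0.2 mm of the stop height, so it had not sprung back. The last pictures showed the lid flat and the stay folded, with the jar and tape looking untouched. The gripper ended about 90 mm clear of the lid with no contact force beyond sensor noise.

No check failed. I never measured the knee and lid angles directly; they come from the geometry and the pictures.

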